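Tip the clothes pegs from the tray into the peg tin

ROBOT

A 6-joint arm with a two-finger parallel gripper is mounted at the origin on the work surface. World frame = base frame: x ahead of the robot, y to its left, z up, the work surface at z = 0. Lengths are in m, angles in rad, forces in N, time in s.
With the tool pointing down it reaches from about 0.325 to 0.75 m from the base axis. Payload 7.6 kg.
Tool frame: the origin (TCP) lies at the very end of the fingers, on their centre line; the grasp point (between the pads) lies 19 mm behind it (manip.tcp_to_grasp is the distance from the TCP to the grasp point, in m); z points along the fingers, y is the line along which they close (so a half turn about z gives the same grasp; the last joint's range is limited). The gripper opens to 85 mm and grips with 20 to 120 N. Pads are 22 mm wide; open, the fingers measure 114 mm over their backs; the gripper's body (76 mm by 85 mm) begins 54 mm behind the grasp point. The pads swing forward as they close: fully open they stand 13 mm farther back than shut.
Start: joints at [-1.191, 0.052, 1.401, -0, 1.689, -0.07], TCP at [0.228, -0.473, 0.231] pointing down, gripper open.
Joint ranges: [-2.9, 2.9], [-0.91, 2.17], [0.12, 2.37], [-1.06, 4.2], [0.26, 2.73], [-2.93, 2.93]. Speed limits (rad/s): [2.57, 2.57, 3.01, 3.14, 3.14, 3.14].

INTERFACE

Orientations are given as [roll, pitch, yaw] about the fixed x, y, z axes, in that order (R = Rz(yaw) Ry(pitch) Rx(roll)).
In Python, from workcell import manip, vision, cut_out gives the robot as it stands.
- The arm moves only by the shell command python3 -m handwheel 'ROWS'. ROWS is text: rows parted by semicolons, each of 7 numbers parted by spaces: the shift along the tool's x, y, z as a fraction of full scale, then the turn, a rotation vector about the tool's x, y, z as a fraction of full scale, then the finger opening in mm, from 0 to 85.4. In form: tx ty tz ax ay az claw; .... A call has 1 to 20 rows; each row shifts and turns the commanded pose from where the row before left it, along the tool's axes as they then stand; what a row does not reach is not made up. Full scale, the value 1, is 0.25 m for a shift and 30 degrees for a turn. A row lasts 1/8 s, in which the tool goes at most 62.5 mm and 10.7 degrees, less where a joint would pass 70% of its speed; a pose out of reach is approached as far as the arm can. A call with a number of a shift or a turn outside -1 to 1 is refused whole. A call with a gripper value outside its range is refused whole. The fingers move at their own pace and stop on an object; the grip force is fixed at half the most. Time passes only in rows, so rows that do not move let the fingers close. It gives the time, the measured TCP pose, the force, the opening and the grip force at its end, in the units of the state.
- manip.get_obs(): the state, without advancing time (a new reading comes with each control period).
- vision.get_image(name): name is "scene" or "top" or "wrist"; returns a dict with "frame" (480x640x3 uint8, blue, green, red), "range_z" (480x640 float32, m along the optical axis (not along the pixel's ray), 0 where there is no reading), "fx", "fy", "cx", "cy" (pixels), "R" (3x3) and "t" (3): a world point X has camera coordinates R X + t. Camera axes: x right, y down, z forward; pixel columns grow to the right and rows downward; lengths in m; the calibration is good to about 2 mm. A picture is of the moment at which its call begins.
- manip.job_done(): hands the job in; it is judged then, once.
Trained networks look in the newest picture that a camera, given by its name, has taken for a name from the list of things; names that differ only in an ending like _2 or _b are one class to them, and where a whole thing is asked for, a point or a joint stands for the part that bears it (a point fixed in the world has none). Each returns a list of dicts, best first, with "confidence" (0 to 1); they miss things now and then, are a little off and sometimes report something else, mostly with a low value. They report only what shows in the picture. A call takes as long as a camera call. They do not tell look-alikes from the thing itself.
- cut_out(camera, target): "pixels" (480x640 bool, what is visible of it) and "xy" ([column, row] in pixels, amid what is visible of it).
The state is a dict: "time": time; "joint_positions": joint angles; "joint_velocities": joint speeds; "joint_efforts": joint torques, N m; "position": TCP position; "eef_rot": TCP orientation; "wrist_force": force on the tool from outside, world axes, zero at the start; "torque": the same for the moment, N m; "grip_width": opening from 0.0 (shut) to 1.0 (fully open); "grasp_force": force on a finger pad.
Only numpy, scipy, OpenCV 4.12 (cv2) and the standard library are available. Lean on these libraries where they do the work, as an engineer would, in place of code of your own. Each camera call takes 0.05 s, during which the arm holds its last target. There are 200 camera calls.

TASK

Lift the white tray by its leaning grip with all four clothes pegs in it, tip it so that every peg slides out of its open mouth into the steel peg tin, and then set the empty tray gently back down on the grey shelf, upright and fully on it, and let go. Tip the pegs in rather than picking them out with the fingers; keep the tin where it stands, and do not disturb the small things on the shelf.

Things in the scene. Friction and masses are not known exactly. Their poses are not given: they have to be found in the camera images.
- tray: white plastic open-fronted tray like a small dustpan, 0.2 to 0.35 kg. Floor 130 (its x) x 140 (its y), 4 thick; walls 28 high, 4 thick at the back (-x) and both sides; the front (+x) is the open pouring mouth. A flat grip plate rises from the back wall's top, leaning 30 degrees back, away from the mouth. Origin: centre of the floor's underside; x to the mouth, z up out of the tray
- tray_grip (a point): middle of the tray's grip plate, at (-84, 0, 61) in tray axes; the plate is 12 thick, 100 wide along y, its slope points along (-0.5, 0, 0.866), 27 more to its free end, 38 down to the back wall's top. To pinch it flush across its thickness the tool leans the same 30 degrees. Axes: the tray's
- tray_lip (a point): middle of the mouth's lower edge (floor underside), at (65, 0, 0) in tray axes. The floor's last 13 before the mouth rises 2 as a shallow ramp, so pegs stay in when level; they let go only when it is tipped steeply (about 40 to 70 degrees, by their unknown friction) or jogged. Axes: the tray's
- tin: stainless steel peg tin: an open-topped rectangular box 190 (its x) x 200 (its y) x 95 high, wall and floor 4 thick, 0.6 kg, loose on the tiled ledge (top at z = 0), empty at the start. Left or right of the shelf. Origin: centre of its underside, z up
- shelf: grey plastic low shelf clamped to the tiled ledge, immovable: flat top 340 (its x) x 380 (its y), 60 above the ledge. The tray stands on its half nearer the robot; the small things stand along the far (+x) strip, more than 70 beyond its centre. Origin: centre of its foot, at ledge height; z up
- nail_brush: bystander: green nail brush 85 x 40 x 38 high, bristles down, on the shelf's far strip; origin at its underside
- jar: bystander: closed amber glass jar, diameter 60, 85 high, on the shelf's far strip; origin at its underside
- squeeze_bottle: bystander: blue squeeze bottle, diameter 56, 160 high, on the shelf's far strip; origin at its underside
- peg0: one of four identical wooden spring clothes pegs, 80 long (its x) x 14 wide x 15 high, about 25 g, lying loose in the tray at the start; origin at the centre of its underside
- peg1: one of four identical wooden spring clothes pegs, 80 long (its x) x 14 wide x 15 high, about 25 g, lying loose in the tray at the start; origin at the centre of its underside
- peg2: one of four identical wooden spring clothes pegs, 80 long (its x) x 14 wide x 15 high, about 25 g, lying loose in the tray at the start; origin at the centre of its underside
- peg3: one of four identical wooden spring clothes pegs, 80 long (its x) x 14 wide x 15 high, about 25 g, lying loose in the tray at the start; origin at the centre of its underside
There are look-alikes about, which are no part of the job. What is shaped like the peg3 but red is not meant. Leave any red look-alike of the tray alone.

How it is judged:
By the outcome, as a careful person would: the job done as asked, in the order asked, and still so for the second after the job is handed in, with the robot touching nothing.
It also fails if it takes over 67 s, if anything falls off the work surface, if the arm or the gripper's body presses on something with over 40 N, if the wrist force passes 120 N, or if a joint passes its speed limit or range.

## Working session

There is one attempt and no reset: what is moved stays moved. The work goes in short steps, Python scripts to look and compute and a shell command to move; the robot and the scene stay as the last step left them, time stands still between calls to the robot, and variables do not carry over. Pictures are saved under pics/ and viewed, at most 10 in all, crops included, and the job is handed in when it is done.

```bash
mkdir -p pics; ls; cat > h.py <<'E'
import numpy as np, cv2
from workcell import manip, vision, cut_out
def pts(im,mask):
    v,u=np.nonzero(mask&(im["range_z"]>0)); z=im["range_z"][v,u]
    c=np.stack([(u-im["cx"])/im["fx"]*z,(v-im["cy"])/im["fy"]*z,z],1)
    return (c-im["t"])@im["R"]
E
python3 - <<'E'
from h import *
a=vision.get_image("top");b=vision.get_image("scene")
cv2.imwrite("pics/top.png",a["frame"]);cv2.imwrite("pics/scene.png",b["frame"])
for c,im in(("top",a),("scene",b)):
  for n in("tray","tray_grip","tin","shelf","peg0","nail_brush","jar","squeeze_bottle"):
    for d in cut_out(c,n):
        p=pts(im,d["pixels"])
        if len(p): print(c,n,round(d["confidence"],2),np.round(d["xy"]),len(p),np.percentile(p,[2,50,98],axis=0).round(3).tolist())
E
```

```text
pics
top tray 0.87 [192. 244.] 5058 [[0.427, 0.132, 0.06], [0.504, 0.204, 0.065], [0.588, 0.27, 0.145]]
top tray_grip 0.63 [188. 246.] 4949 [[0.426, 0.132, 0.06], [0.502, 0.205, 0.065], [0.587, 0.27, 0.145]]
top tray_grip 0.61 [356. 325.] 5872 [[0.276, -0.196, 0.0], [0.352, -0.109, 0.005], [0.437, -0.037, 0.085]]
top tin 0.75 [403. 191.] 11538 [[0.504, -0.296, 0.0], [0.613, -0.206, 0.005], [0.699, -0.096, 0.096]]
top tin 0.57 [131. 133.] 1646 [[0.676, 0.267, 0.058], [0.693, 0.284, 0.16], [0.738, 0.32, 0.22]]
top shelf 0.67 [192. 192.] 24683 [[0.427, 0.026, 0.006], [0.605, 0.203, 0.059], [0.819, 0.393, 0.063]]
top peg0 0.96 [165. 229.] 365 [[0.499, 0.238, 0.065], [0.532, 0.249, 0.077], [0.571, 0.262, 0.081]]
top peg0 0.74 [184. 239.] 371 [[0.481, 0.209, 0.065], [0.518, 0.216, 0.077], [0.556, 0.226, 0.081]]
top peg0 0.72 [216. 238.] 345 [[0.478, 0.147, 0.065], [0.516, 0.152, 0.078], [0.552, 0.161, 0.082]]
top peg0 0.54 [185. 336.] 341 [[0.303, 0.206, 0.0], [0.336, 0.226, 0.013], [0.372, 0.248, 0.017]]
top nail_brush 0.86 [190. 144.] 1013 [[0.68, 0.162, 0.062], [0.695, 0.202, 0.096], [0
[... 1106 characters left out ...]
] 174 [[0.302, 0.205, -0.002], [0.341, 0.223, 0.012], [0.374, 0.254, 0.018]]
scene peg0 0.65 [397. 187.] 241 [[0.502, 0.236, 0.065], [0.54, 0.247, 0.076], [0.576, 0.259, 0.081]]
scene peg0 0.56 [364. 206.] 210 [[0.481, 0.145, 0.067], [0.521, 0.152, 0.077], [0.557, 0.16, 0.081]]
scene peg0 0.53 [368. 195.] 270 [[0.48, 0.177, 0.062], [0.521, 0.184, 0.076], [0.556, 0.197, 0.081]]
scene nail_brush 0.63 [442. 236.] 658 [[0.684, 0.162, 0.061], [0.709, 0.202, 0.096], [0.721, 0.241, 0.101]]
scene jar 0.8 [416. 256.] 1200 [[0.677, 0.088, 0.061], [0.709, 0.103, 0.122], [0.731, 0.141, 0.147]]
scene squeeze_bottle 0.77 [475. 199.] 1438 [[0.682, 0.265, 0.062], [0.712, 0.278, 0.147], [0.732, 0.309, 0.22]]
```

View pics/top.png

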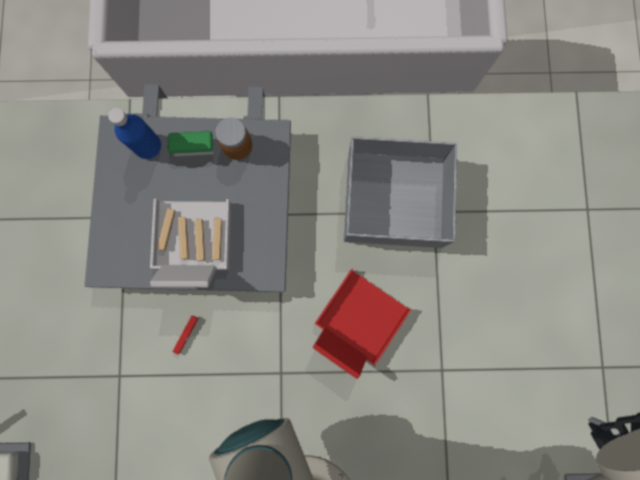

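View pics/scene.png

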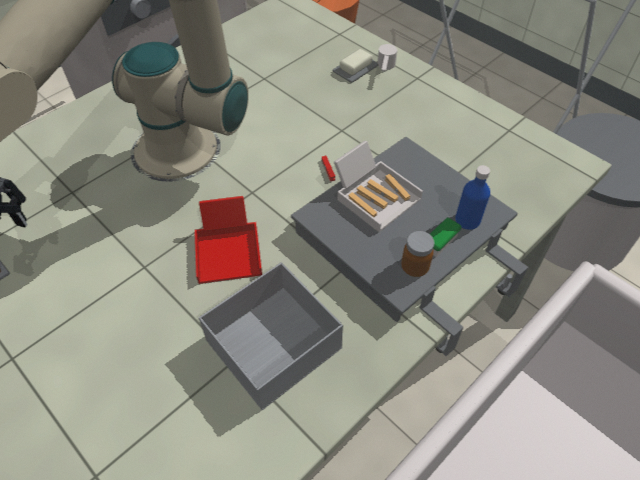

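```bash
python3 - <<'E'
from h import *
o=manip.get_obs(); print({k:np.round(o[k],3).tolist() for k in o}); print(manip.tcp_to_grasp)
a=vision.get_image("top")
for n in ("tray","tin","shelf"):
    d=cut_out("top",n)[0]; p=pts(a,d["pixels"])
    for lo,hi in ((0.085,0.1),(0.088,.094),(.1,.155),(.054,.066)):
        q=p[(p[:,2]>lo)&(p[:,2]<hi)]
        if len(q)>20: print(n,lo,hi,len(q),cv2.minAreaRect(q[:,:2].astype(np.float32)),q.mean(0).round(3),np.percentile(q[:,2],98).round(3))
E
```

```text
{'time': 0.9, 'joint_positions': [-1.191, 0.052, 1.401, 0.0, 1.689, -0.07], 'joint_velocities': [0.001, -0.001, -0.001, -0.001, 0.001, 0.001], 'joint_efforts': [-0.001, -38.154, -36.031, -0.0, 0.0, 0.0], 'position': [0.228, -0.473, 0.231], 'eef_rot': [3.141, -0.0, 0.45], 'wrist_force': [0.736, 0.008, 0.264], 'torque': [-0.003, 0.004, -0.054], 'grasp_force': 0.0, 'grip_width': 1.005}
0.0187
tray 0.085 0.1 107 ((0.2898494303226471, -0.06548446416854858), (0.09475988894701004, 0.009950140491127968), 53.56209182739258) [ 0.291 -0.064  0.086] 0.089
tray 0.054 0.066 216 ((0.3047725558280945, -0.07463746517896652), (0.09833673387765884, 0.01186440885066986), 57.6358642578125) [ 0.304 -0.075  0.06 ] 0.066
tin 0.085 0.1 1238 ((0.6026961207389832, -0.195423424243927), (0.20069871842861176, 0.1912815272808075), 85.42440795898438) [ 0.606 -0.203  0.093] 0.098
tin 0.088 0.094 540 ((0.6026961207389832, -0.195423424243927), (0.20069871842861176, 0.1912815272808075), 85.42440795898438) [ 0.608 -0.203  0.092] 0.094
tin 0.054 0.066 458 ((0.6014524102210999, -0.1936606913805008), (0.19759202003479004, 0.18841736018657684), 85.29512023925781) [ 0.62 -0.22  0.06] 0.066
shelf 0.085 0.1 79 ((0.5846354365348816, 0.2122572660446167), (0.2872382402420044, 0.16144216060638428), 10.226517677307129) [0.667 0.221 0.093] 0.099
shelf 0.088 0.094 24 ((0.5868520736694336, 0.20281431078910828), (0.13812273740768433, 0.26721882820129395), 89.80872344970703) [0.642 0.225 0.091] 0.094
shelf 0.1 0.155 39 ((0.6032884120941162, 0.22153158485889435), (0.2096593976020813, 0.28704944252967834), 76.06372833251953) [0.683 0.213 0.121] 0.147
shelf 0.054 0.066 23713 ((0.5962525606155396, 0.21009448170661926), (0.3805111050605774, 0.34743639826774597), 87.57905578613281) [0.589 0.207 0.059] 0.063
```

The top view shows the white tray at (190,240) with its grip toward the robot and its mouth toward +x. The tin is at (402,192) and the small things are along the shelf's far edge. The red tray at (362,320) and red peg at (185,335) are decoys. Next I measure the tray's pose precisely.

```bash
cat > trayfit.py <<'E'
from h import *
def tray(verbose=True, cams=("top","scene")):
    P=[]
    for c in cams:
        im=vision.get_image(c); best=[]
        for d in cut_out(c,"tray"):
            f=im["frame"][d["pixels"]].astype(float).mean(0)
            if f[2]<1.6*f[0]: best.append(d)
        if best: P.append(pts(im,best[0]["pixels"]))
    return P
E
python3 - <<'E'
from trayfit import *
P=tray()
for p in P:
    q=p[(p[:,2]>.0605)&(p[:,2]<.092)]
    print(len(p),cv2.minAreaRect(q[:,:2].astype(np.float32)))
    r=p[(p[:,2]>.085)&(p[:,2]<.092)&(p[:,0]>.47)]
    print('rim',cv2.minAreaRect(r[:,:2].astype(np.float32)))
    g=p[(p[:,2]>.1)&(p[:,2]<.15)]
    c=g.mean(0);u,s,vt=np.linalg.svd(g-c);print('grip',c.round(4),vt.round(3).tolist(),(s/np.sqrt(len(g))).round(4),g.min(0).round(3),g.max(0).round(3))
    m=np.abs((g-c)@vt[2])<.004; g=g[m]; c=g.mean(0);vt=np.linalg.svd(g-c)[2];print(c.round(4),vt.round(3).tolist(),g[:,1].min(),g[:,1].max())
E
```

```text
5059 ((0.5092342495918274, 0.2022404670715332), (0.1430455446243286, 0.1660909354686737), 89.84519958496094)
rim ((0.5292630791664124, 0.2023301124572754), (0.14172594249248505, 0.12010723352432251), 89.23335266113281)
grip [0.441  0.2029 0.1296] [[0.017, 1.0, 0.014], [-0.582, -0.001, 0.813], [-0.813, 0.022, -0.582]] [0.0291 0.0177 0.0027] [0.424 0.154 0.1  ] [0.461 0.254 0.149]
[0.4427 0.2033 0.1282] [[0.027, 1.0, 0.003], [-0.552, 0.013, 0.833], [-0.833, 0.024, -0.553]] 0.15390241661902263 0.2541481305363247
3214 ((0.5178055763244629, 0.2035212516784668), (0.14809578657150269, 0.15186582505702972), 87.90483856201172)
rim ((0.5311210751533508, 0.20058181881904602), (0.14473117887973785, 0.12111099064350128), 89.55059051513672)
grip [0.4454 0.1991 0.1244] [[-0.031, -1.0, 0.003], [-0.529, 0.019, 0.849], [0.848, -0.025, 0.529]] [0.0291 0.0161 0.0024] [0.424 0.152 0.1  ] [0.464 0.254 0.148]
[0.4459 0.1999 0.124 ] [[0.029, 1.0, -0.007], [-0.518, 0.021, 0.855], [0.855, -0.021, 0.519]] 0.1516856908228612 0.25335507528944173
```

```bash
cat > plan.py <<'E'
from h import *
from scipy.spatial.transform import Rotation as Ro
def trayR(yaw,tip): # tray orientation: heading yaw, mouth tipped down
    return (Ro.from_euler('z',yaw)*Ro.from_euler('y',tip))
T0=Ro.from_matrix(np.array([[0,1,0],[.8660254,0,.5],[.5,0,-.8660254]]).T) # tool in tray axes
def cur():
    o=manip.get_obs(); return np.array(o["position"]),Ro.from_euler('xyz',o["eef_rot"])
def rows(p0,R0,p1,R1,n):
    w=(R0.inv()*R1).as_rotvec()/n
    M=sum((R0*Ro.from_rotvec(k*w)).as_matrix() for k in range(n))
    d=np.linalg.solve(M,p1-p0)
    print(n,"x",*np.round(d/.25,3),*np.round(np.degrees(w)/30,3), "| mm/row",round(1e3*np.linalg.norm(d),1),"deg/row",round(np.degrees(np.linalg.norm(w)),1))
E
python3 - <<'E'
from plan import *
p,R=cur(); Rg=trayR(-.017,0)*T0; z=Rg.as_matrix()[:,2]
g=np.array([.441,.2045,.121])+.0187*z
Rm=Ro.from_euler('xyz',[np.pi,0,1.0]); B=np.array([.37,-.15,.38])
print(g,g-.12*z)
rows(p,R,B,Rm,10); rows(B,Rm,g-.12*z,Rg,10)
E
```

```text
[0.45034865 0.20434106 0.10480532] [0.39035732 0.20536101 0.20872837]
10 x 0.128 -0.063 -0.059 0.0 0.0 -0.105 | mm/row 38.7 deg/row 3.2
10 x 0.136 -0.054 0.062 -0.097 0.028 -0.103 | mm/row 39.6 deg/row 4.3
```

```bash
python3 -m handwheel '0.128 -0.063 -0.059 0 0 -0.105 85; 0.128 -0.063 -0.059 0 0 -0.105 85; 0.128 -0.063 -0.059 0 0 -0.105 85; 0.128 -0.063 -0.059 0 0 -0.105 85; 0.128 -0.063 -0.059 0 0 -0.105 85; 0.128 -0.063 -0.059 0 0 -0.105 85; 0.128 -0.063 -0.059 0 0 -0.105 85; 0.128 -0.063 -0.059 0 0 -0.105 85; 0.128 -0.063 -0.059 0 0 -0.105 85; 0.128 -0.063 -0.059 0 0 -0.105 85; 0 0 0 0 0 0 70; 0 0 0 0 0 0 70' ; cat > jl.py <<'E'
from plan import *
import json
o=manip.get_obs()
json.dump([list(map(float,o["joint_positions"])),list(map(float,o["position"])),list(map(float,o["eef_rot"]))],open("jl.txt","a")); open("jl.txt","a").write("\n")
print(round(o["time"],2),np.round(o["joint_positions"],3),np.round(o["position"],4),np.round(o["eef_rot"],3),"F",np.round(o["wrist_force"],1),"g",round(float(o["grip_width"]),3),round(float(o["grasp_force"]),1))
E
python3 - <<'E'
from jl import *
p,R=cur(); Rg=trayR(-.017,0)*T0; z=Rg.as_matrix()[:,2]
g=np.array([.441,.2045,.121])+.0187*z
rows(p,R,g-.12*z,Rg,10)
E
```

```text
time: 2.8
position: [0.3706, -0.1509, 0.3784]
eef_rot: [-3.141, 0.0, 0.999]
wrist_force: [-0.5, -0.7, 0.0]
grip_width: 0.823
grasp_force: 0.0
2.8 [-0.479 -0.276  1.412 -0.     2.006  0.093] [ 0.3706 -0.1509  0.3784] [-3.141  0.     0.999] F [-0.5 -0.7  0. ] g 0.823 0.0
10 x 0.136 -0.054 0.061 -0.097 0.028 -0.103 | mm/row 39.7 deg/row 4.3
```

```bash
python3 -m handwheel '0.136 -0.054 0.061 -0.097 0.028 -0.103 70; 0.136 -0.054 0.061 -0.097 0.028 -0.103 70; 0.136 -0.054 0.061 -0.097 0.028 -0.103 70; 0.136 -0.054 0.061 -0.097 0.028 -0.103 70; 0.136 -0.054 0.061 -0.097 0.028 -0.103 70; 0.136 -0.054 0.061 -0.097 0.028 -0.103 70; 0.136 -0.054 0.061 -0.097 0.028 -0.103 70; 0.136 -0.054 0.061 -0.097 0.028 -0.103 70; 0.136 -0.054 0.061 -0.097 0.028 -0.103 70; 0.136 -0.054 0.061 -0.097 0.028 -0.103 70; 0 0 0 0 0 0 70; 0 0 0 0 0 0 70'
python3 - <<'E'
from jl import *
p,R=cur(); Rg=trayR(-.017,0)*T0; z=Rg.as_matrix()[:,2]
g=np.array([.441,.2045,.121])+.0187*z
rows(p,R,g-.12*z,Rg,1)
rows(p,R,g,Rg,8)
im=vision.get_image("wrist"); cv2.imwrite("pics/w1.png",im["frame"])
# kinematic fit
from scipy.optimize import least_squares
D=[([-1.191,.052,1.401,0,1.689,-.07],[.228,-.473,.231],[3.141,0,.45])]+[json.loads(l) for l in open("jl.txt")]
print(D)
E
```

```text
time: 4.3
position: [0.3914, 0.2048, 0.2098]
eef_rot: [2.62, -0.002, 1.551]
wrist_force: [0.9, 0.6, 0.5]
grip_width: 0.819
grasp_force: 0.0
4.3 [ 0.575 -0.536  2.009 -0.298  1.239  0.632] [0.3914 0.2048 0.2098] [ 2.620e+00 -2.000e-03  1.551e+00] F [0.9 0.6 0.5] g 0.819 0.0
1 x 0.002 -0.006 0.002 -0.004 -0.0 -0.007 | mm/row 1.6 deg/row 0.2
8 x 0.0 -0.001 0.06 -0.0 -0.0 -0.001 | mm/row 15.1 deg/row 0.0
[([-1.191, 0.052, 1.401, 0, 1.689, -0.07], [0.228, -0.473, 0.231], [3.141, 0, 0.45]), [[-0.4787092810653291, -0.27638136177580064, 1.4119455058087158, -0.000337211870131023, 2.006285349897376, 0.09269440648644757], [0.37063864814639547, -0.1508741689511857, 0.37844425488904354], [-3.1413652405208206, 0.00032823320627728414, 0.9992504617077802]], [[0.5751179739821235, -0.5364426933723616, 2.008509048912193, -0.2984843444908592, 1.2385892061575172, 0.6316627140814086], [0.39140627249289417, 0.20482869962436828, 0.2098435645024473], [2.6199079820935895, -0.00201220663506807, 1.550639935160698]]]
```

View pics/w1.png

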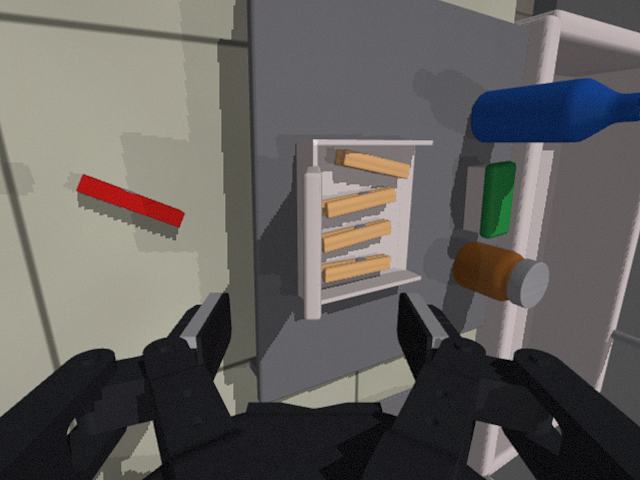

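The wrist view shows the grip plate edge-on at column ~313, centred between the fingertips (~215 and ~415), with four pegs in the tray. I go in and close.

```bash
python3 -m handwheel '0.002 -0.006 0.06 -0.004 0 -0.007 70; 0 0 0.06 0 0 0 70; 0 0 0.06 0 0 0 70; 0 0 0.06 0 0 0 70; 0 0 0.06 0 0 0 70; 0 0 0.06 0 0 0 70; 0 0 0.06 0 0 0 70; 0 0 0.06 0 0 0 70; 0 0 0 0 0 0 70; 0 0 0 0 0 0 40; 0 0 0 0 0 0 30; 0 0 0 0 0 0 20;0 0 0 0 0 0 10;0 0 0 0 0 0 0;0 0 0 0 0 0 0;0 0 0 0 0 0 0;0 0 0 0 0 0 0;0 0 0 0 0 0 0'
python3 - <<'E'
from jl import *
E
cat > ik.py <<'E'
from plan import *
import json
from scipy.optimize import least_squares
# j1 z, j2 pitch, j3 pitch, j4 forearm roll, j5 pitch, j6 tool roll; unknown h,a,L1,b,L2,Lt, lateral offs
def fk(q,k):
    h,a,L1,b,L2,Lt,e=k
    R=Ro.from_euler('z',q[0]); p=R.apply([a,e,h])
    R=R*Ro.from_euler('y',q[1]); p=p+R.apply([0,0,L1])
    R=R*Ro.from_euler('y',q[2]); p=p+R.apply([b,0,L2])
    R=R*Ro.from_euler('z',q[3])*Ro.from_euler('y',q[4]); R=R*Ro.from_euler('z',q[5]); 
    return p+R.apply([0,0,Lt]),R
D=[json.loads(l) for l in open("jl.txt")]
def fit():
    f=lambda k: np.concatenate([fk(q,k)[0]-np.array(p) for q,p,r in D]+[0.003*(k-[.3,0,.4,0,.4,.25,0])])
    return least_squares(f,[.3,0,.4,0,.4,.25,0])
E
python3 - <<'E'
from ik import *
s=fit(); print(s.x.round(4),np.abs(s.fun).max())
for q,p,r in D: print((fk(q,s.x)[1].inv()*Ro.from_euler('xyz',r)).as_euler('xyz').round(3), fk(q,s.x)[0]-p)
E
```

```text
time: 6.6
position: [0.45, 0.2055, 0.1057]
eef_rot: [2.616, -0.001, 1.555]
wrist_force: [-1.7, -1.1, 5.8]
grip_width: 0.132
grasp_force: 59.3
6.6 [ 0.491 -0.277  2.037 -0.306  0.935  0.633] [0.45   0.2055 0.1057] [ 2.616e+00 -1.000e-03  1.555e+00] F [-1.7 -1.1  5.8] g 0.132 59.3
[0.2066 0.     0.3529 0.1065 0.4962 0.2803 0.0369] 0.00031949654057452476
[0.    0.    1.571] [-6.07939804e-07  1.15163144e-08 -1.71662023e-06]
[0.    0.    1.571] [1.00889630e-06 6.36285151e-07 9.83822274e-07]
[0.    0.    1.571] [-5.48692152e-07 -3.47275160e-07  1.57346395e-06]
```

Gripped (11.3 mm, 59 N). Lift 120 mm straight up.

```bash
python3 -m handwheel '0 0.008 -0.014 0 0 0 0; 0 0.016 -0.028 0 0 0 0; 0 0.024 -0.042 0 0 0 0; 0 0.024 -0.042 0 0 0 0; 0 0.024 -0.042 0 0 0 0; 0 0.024 -0.042 0 0 0 0; 0 0.024 -0.042 0 0 0 0; 0 0.024 -0.042 0 0 0 0; 0 0.024 -0.042 0 0 0 0; 0 0.024 -0.042 0 0 0 0; 0 0.024 -0.042 0 0 0 0; 0 0.016 -0.028 0 0 0 0; 0 0.008 -0.014 0 0 0 0; 0 0 0 0 0 0 0'
python3 - <<'E'
from jl import *
from ik import *
s=fit(); k=s.x; print(k.round(4),np.abs(s.fun).max())
lo=np.array([-2.9,-.91,.12,-1.06,.26,-2.93]);hi=np.array([2.9,2.17,2.37,4.2,2.73,2.93])
C=Ro.from_euler('z',np.pi/2)
def ik(p,R,q0):
    def f(q):
        pp,RR=fk(q,k); return np.r_[(pp-p)*5,((RR*C).inv()*R).as_rotvec()]
    r=least_squares(f,np.clip(q0,lo+.01,hi-.01),bounds=(lo,hi)); return r.x,np.abs(r.fun).max()
q0=D[-1][0]
tin=np.array([.6027,-.1954])
# path: yaw psi from 0; lip over tin centre offset
for psi in (-20,-45,-60,-80,-94):
    y=np.radians(psi); q=np.array(q0); out=[]
    for tip in (0,20,40,60,75,85):
        Rt=trayR(y,np.radians(tip)); 
        lip=np.r_[tin-.03*np.array([np.cos(y),np.sin(y)]),.15]
        gp=lip+Rt.apply([-.149,0,.061]); Rtool=Rt*T0
        tcp=gp+.0187*Rtool.as_matrix()[:,2]
        q,e=ik(tcp,Rtool,q); out.append((tip,round(e,4),q.round(2).tolist(),np.minimum(q-lo,hi-q).min().round(2)))
    print(psi,*out,sep="\n  ")
E
```

```text
time: 8.35
position: [0.4491, 0.2053, 0.2381]
eef_rot: [2.617, -0.001, 1.555]
wrist_force: [0.3, -0.3, -3.7]
grip_width: 0.134
grasp_force: 58.5
8.35 [ 0.492 -0.392  1.854 -0.261  1.223  0.539] [0.4491 0.2053 0.2381] [ 2.617e+00 -1.000e-03  1.555e+00] F [ 0.3 -0.3 -3.7] g 0.134 58.5
[0.2066 0.     0.3529 0.1065 0.4962 0.2803 0.0369] 0.0003194965786780465
-20
  (0, np.float64(0.0), [-0.39, -0.54, 2.04, 0.02, 1.12, -0.05], np.float64(0.33))
  (20, np.float64(0.0), [-0.38, -0.2, 1.63, 0.01, 1.54, -0.03], np.float64(0.71))
  (40, np.float64(0.0), [-0.37, 0.19, 1.18, -0.0, 1.95, -0.03], np.float64(0.78))
  (60, np.float64(0.0), [-0.37, 0.62, 0.65, -0.01, 2.39, -0.03], np.float64(0.34))
  (75, np.float64(0.0405), [-0.37, 1.0, 0.15, -0.03, 2.73, -0.04], np.float64(0.0))
  (85, np.float64(0.195), [-0.37, 1.03, 0.14, -0.03, 2.73, -0.04], np.float64(0.0))
-45
  (0, np.float64(0.0), [-0.03, -0.33, 1.89, -0.37, 1.2, 0.82], np.float64(0.48))
  (20, np.float64(0.0), [-0.2, -0.11, 1.55, -0.1, 1.55, 0.58], np.float64(0.8))
  (40, np.float64(0.0), [-0.33, 0.21, 1.16, 0.08, 1.93, 0.48], np.float64(0.8
[... 1010 characters left out ...]
47, 0.49, 0.83, 0.48, 2.1, 1.11], np.float64(0.63))
  (75, np.float64(0.0), [-0.58, 0.69, 0.64, 0.74, 2.26, 1.17], np.float64(0.47))
  (85, np.float64(0.0), [-0.63, 0.84, 0.5, 0.93, 2.36, 1.26], np.float64(0.37))
-94
  (0, np.float64(0.0), [0.12, 0.39, 1.16, -0.52, 1.69, 1.73], np.float64(0.54))
  (20, np.float64(0.0), [-0.06, 0.31, 1.1, -0.18, 1.73, 1.55], np.float64(0.88))
  (40, np.float64(0.0), [-0.28, 0.33, 1.01, 0.18, 1.83, 1.4], np.float64(0.89))
  (60, np.float64(0.0), [-0.49, 0.44, 0.91, 0.52, 1.98, 1.32], np.float64(0.75))
  (75, np.float64(0.0), [-0.61, 0.56, 0.82, 0.77, 2.09, 1.31], np.float64(0.64))
  (85, np.float64(0.0), [-0.68, 0.67, 0.75, 0.93, 2.15, 1.33], np.float64(0.58))
```

```bash
cat > pose.py <<'E'
from jl import *
def tool(lip,yaw,tip):
    Rt=trayR(np.radians(yaw),np.radians(tip)); Rk=Rt*T0
    return np.array(lip)+Rt.apply([-.149,0,.061])+.0187*Rk.as_matrix()[:,2],Rk
Y=-94.6; d=np.array([np.cos(np.radians(Y)),np.sin(np.radians(Y))]); tin=np.array([.6027,-.1954])
lipxy=tin-.045*d
E
python3 - <<'E'
from pose import *
a=tool([*lipxy,.16],Y,0); print(a[0]); rows(*cur(),*a,27)
E
```

```text
8.35 [ 0.492 -0.392  1.854 -0.261  1.223  0.539] [0.4491 0.2053 0.2381] [ 2.617e+00 -1.000e-03  1.555e+00] F [ 0.3 -0.3 -3.7] g 0.134 58.5
[ 0.61750873 -0.01134478  0.20480532]
27 x -0.005 0.037 0.027 0.0 -0.058 0.1 | mm/row 11.5 deg/row 3.5
```

```bash
python3 -m handwheel '-0.002 0.018 0.014 0 -0.029 0.05 0; -0.003 0.019 0.013 0 -0.029 0.05 0; -0.005 0.037 0.027 0 -0.058 0.1 0; -0.005 0.037 0.027 0 -0.058 0.1 0; -0.005 0.037 0.027 0 -0.058 0.1 0; -0.005 0.037 0.027 0 -0.058 0.1 0; -0.005 0.037 0.027 0 -0.058 0.1 0; -0.005 0.037 0.027 0 -0.058 0.1 0; -0.005 0.037 0.027 0 -0.058 0.1 0; -0.005 0.037 0.027 0 -0.058 0.1 0; -0.005 0.037 0.027 0 -0.058 0.1 0; -0.005 0.037 0.027 0 -0.058 0.1 0; -0.005 0.037 0.027 0 -0.058 0.1 0; -0.005 0.037 0.027 0 -0.058 0.1 0'
python3 -m handwheel '-0.005 0.037 0.027 0 -0.058 0.1 0; -0.005 0.037 0.027 0 -0.058 0.1 0; -0.005 0.037 0.027 0 -0.058 0.1 0; -0.005 0.037 0.027 0 -0.058 0.1 0; -0.005 0.037 0.027 0 -0.058 0.1 0; -0.005 0.037 0.027 0 -0.058 0.1 0; -0.005 0.037 0.027 0 -0.058 0.1 0; -0.005 0.037 0.027 0 -0.058 0.1 0; -0.005 0.037 0.027 0 -0.058 0.1 0; -0.005 0.037 0.027 0 -0.058 0.1 0; -0.005 0.037 0.027 0 -0.058 0.1 0; -0.005 0.037 0.027 0 -0.058 0.1 0; -0.005 0.037 0.027 0 -0.058 0.1 0; -0.002 0.018 0.014 0 -0.029 0.05 0; -0.003 0.019 0.013 0 -0.029 0.05 0; 0 0 0 0 0 0 0; 0 0 0 0 0 0 0'
python3 - <<'E'
from pose import *
for c in ("top","scene"): im=vision.get_image(c); cv2.imwrite(f"pics/{c}2.png",im["frame"])
a=tool([*lipxy,.16],Y,0); print(a[0]);rows(*cur(),*a,1)
b=tool([*lipxy,.125],Y,40); rows(*cur(),*b,10)
E
```

```text
time: 10.1
position: [0.5779, 0.137, 0.2215]
eef_rot: [2.618, 0.0, 0.766]
wrist_force: [0.5, 0.0, -3.9]
grip_width: 0.129
grasp_force: 58.5
time: 12.22
position: [0.6179, -0.0128, 0.2054]
eef_rot: [2.617, 0.001, -0.078]
wrist_force: [0.3, -1.0, -4.0]
grip_width: 0.13
grasp_force: 58.5
12.22 [ 0.142  0.408  1.114 -0.517  1.723  1.738] [ 0.6179 -0.0128  0.2054] [ 2.617e+00  1.000e-03 -7.800e-02] F [ 0.3 -1.  -4. ] g 0.13 58.5
[ 0.61750873 -0.01134478  0.20480532]
1 x -0.002 -0.006 -0.0 0.003 0.0 0.005 | mm/row 1.6 deg/row 0.2
10 x -0.0 0.028 -0.012 0.134 0.0 0.0 | mm/row 7.6 deg/row 4.0
```

View pics/scene2.png

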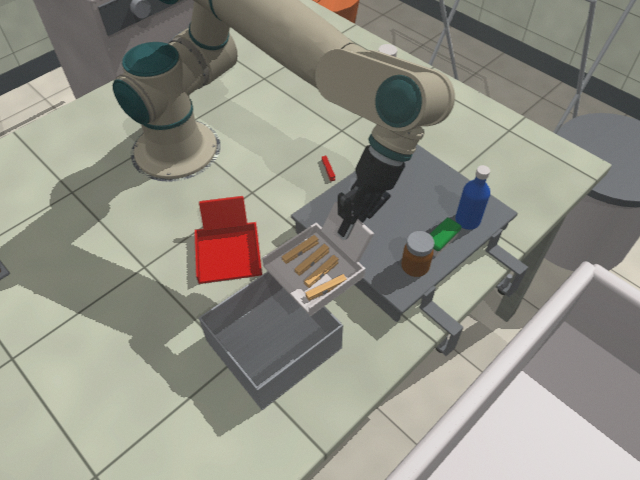

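The scene view shows the tray level at (315,265), its mouth over the tin's near edge, with all four pegs in it. Now I tip it about the lip.

```bash
python3 -m handwheel '0 0.014 -0.006 0.067 0 0 0; 0 0.028 -0.012 0.134 0 0 0; 0 0.028 -0.012 0.134 0 0 0; 0 0.028 -0.012 0.134 0 0 0; 0 0.028 -0.012 0.134 0 0 0; 0 0.028 -0.012 0.134 0 0 0; 0 0.028 -0.012 0.134 0 0 0; 0 0.028 -0.012 0.134 0 0 0; 0 0.028 -0.012 0.134 0 0 0; 0 0.028 -0.012 0.134 0 0 0; 0 0.014 -0.006 0.067 0 0 0'
python3 - <<'E'
from pose import *
b=tool([*lipxy,.125],Y,75); print(b[0]); rows(*cur(),*b,8)
E
```

```text
time: 13.7
position: [0.613, -0.0753, 0.249]
eef_rot: [-2.964, 0.0, -0.08]
wrist_force: [-0.9, 0.5, -3.8]
grip_width: 0.127
grasp_force: 58.7
13.7 [-0.261  0.327  1.063  0.178  1.78   1.425] [ 0.613  -0.0753  0.249 ] [-2.964  0.    -0.08 ] F [-0.9  0.5 -3.8] g 0.127 58.7
[ 0.60573677 -0.15765651  0.27148801]
8 x -0.0 0.033 -0.028 0.145 0.0 -0.0 | mm/row 10.9 deg/row 4.4
```

```bash
python3 -m handwheel '0 0.033 -0.028 0.145 0 0 0; 0 0.033 -0.028 0.145 0 0 0; 0 0.033 -0.028 0.145 0 0 0; 0 0.033 -0.028 0.145 0 0 0; 0 0.033 -0.028 0.145 0 0 0; 0 0.033 -0.028 0.145 0 0 0; 0 0.033 -0.028 0.145 0 0 0; 0 0.033 -0.028 0.145 0 0 0; 0 0 0 0 0 0 0; 0 0 0 0 0 0 0; 0 0 0 0 0 0 0; 0 0 0 0 0 0 0'
python3 - <<'E'
from pose import *
for c in ("top","scene"):
    im=vision.get_image(c); cv2.imwrite(f"pics/{c}3.png",im["frame"])
    for d in cut_out(c,"peg0"): p=pts(im,d["pixels"]); print(c,round(d["confidence"],2),np.round(d["xy"]),np.median(p,0).round(3))
E
```

```text
time: 15.2
position: [0.6068, -0.1554, 0.2709]
eef_rot: [-2.359, 0.0, -0.078]
wrist_force: [0.5, -1.1, -3.1]
grip_width: 0.131
grasp_force: 59.0
15.2 [-0.591  0.541  0.897  0.752  2.024  1.288] [ 0.6068 -0.1554  0.2709] [-2.359  0.    -0.078] F [ 0.5 -1.1 -3.1] g 0.131 59.0
top 0.74 [186. 333.] [0.337 0.225 0.013]
top 0.72 [375. 222.] [ 0.555 -0.151  0.018]
top 0.63 [395. 192.] [ 0.612 -0.197  0.016]
top 0.6 [392. 206.] [ 0.583 -0.192  0.017]
scene 0.65 [282. 362.] [ 0.667 -0.224  0.051]
scene 0.64 [278. 324.] [ 0.587 -0.172  0.017]
scene 0.61 [268. 317.] [ 0.561 -0.169  0.016]
scene 0.51 [283. 341.] [ 0.622 -0.177  0.017]
scene 0.47 [328. 167.] [0.341 0.223 0.012]
```

View pics/scene3.png

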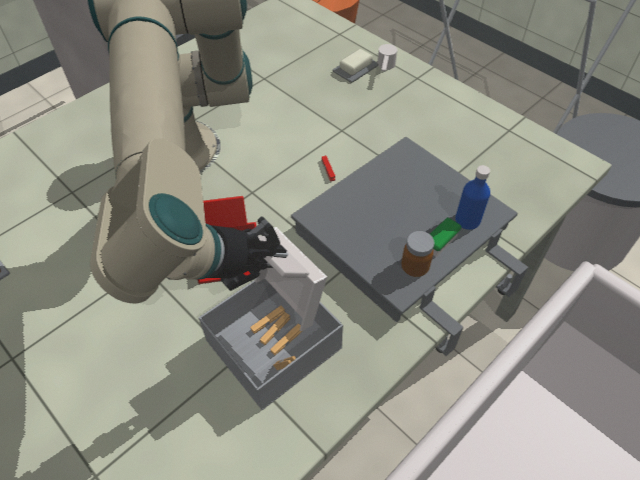

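The scene view shows three pegs on the tin floor around (275,325) and the fourth against the far wall at (283,362). Force fell ~0.8 N, so the tray looks empty. I raise it, level it and go back.

```bash
python3 - <<'E'
from pose import *
a=tool([*lipxy,.185],Y,75); rows(*cur(),*a,6)
b=tool([*lipxy,.20],Y,0); rows(*a,*b,18)
# return: tray at original spot, 130 above
lip=np.array([.525,.2025])+.065*np.array([np.cos(-.017),np.sin(-.017)])
c=tool([*lip,.185],np.degrees(-.017),0); print(c[0]); rows(*b,*c,20)
E
```

```text
15.4 [-0.592  0.542  0.897  0.753  2.024  1.288] [ 0.6067 -0.1559  0.2704] [-2.358e+00  1.000e-03 -7.900e-02] F [-0.8 -0.5 -3.6] g 0.13 59.0
6 x -0.001 -0.028 -0.03 0.001 0.001 0.0 | mm/row 10.2 deg/row 0.0
18 x -0.0 -0.031 0.026 -0.139 0.0 0.0 | mm/row 10.2 deg/row 4.2
[0.45036079 0.20376899 0.22980532]
20 x 0.002 -0.054 -0.028 0.0 0.078 -0.135 | mm/row 15.3 deg/row 4.7
```

```bash
python3 -m handwheel '0 -0.028 -0.03 0 0 0 0; 0 -0.028 -0.03 0 0 0 0; 0 -0.028 -0.03 0 0 0 0; 0 -0.028 -0.03 0 0 0 0; 0 -0.028 -0.03 0 0 0 0; 0 -0.028 -0.03 0 0 0 0; 0 0 0 0 0 0 0; 0 0 0 0 0 0 0'
python3 - <<'E'
from pose import *
for c in ("top","scene"):
    im=vision.get_image(c); cv2.imwrite(f"pics/{c}4.png",im["frame"])
    for d in cut_out(c,"peg0"): p=pts(im,d["pixels"]); print(c,round(d["confidence"],2),np.round(d["xy"]),np.median(p,0).round(3))
cv2.imwrite("pics/s4.png",cv2.resize(im["frame"][200:420,180:380],None,fx=2.7,fy=2.7))
E
```

```text
time: 16.4
position: [0.6066, -0.1581, 0.3314]
eef_rot: [-2.358, 0.002, -0.079]
wrist_force: [0.2, 0.2, -3.0]
grip_width: 0.132
grasp_force: 59.1
16.4 [-0.595  0.542  0.776  0.798  2.112  1.382] [ 0.6066 -0.1581  0.3314] [-2.358e+00  2.000e-03 -7.900e-02] F [ 0.2  0.2 -3. ] g 0.132 59.1
top 0.79 [381. 220.] [ 0.556 -0.165  0.018]
top 0.56 [393. 190.] [ 0.617 -0.195  0.017]
top 0.55 [374. 204.] [ 0.582 -0.154  0.018]
scene 0.85 [275. 327.] [ 0.587 -0.171  0.017]
scene 0.66 [285. 340.] [ 0.622 -0.173  0.017]
scene 0.66 [330. 168.] [0.343 0.223 0.011]
scene 0.6 [268. 319.] [ 0.561 -0.174  0.017]
scene 0.45 [278. 362.] [ 0.666 -0.224  0.049]
```

View pics/s4.png

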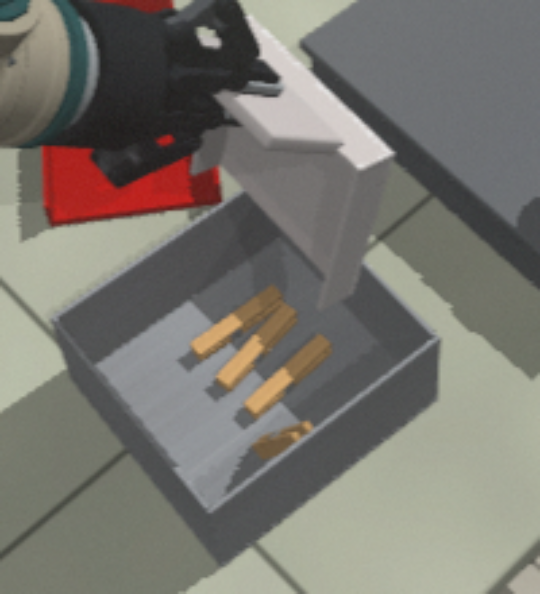

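The crop shows all four pegs inside the tin, the fourth at (285,438) against the far wall, and the tray empty. Now I level it.

```bash
python3 -m handwheel '0 -0.031 0.026 -0.139 0 0 0; 0 -0.031 0.026 -0.139 0 0 0; 0 -0.031 0.026 -0.139 0 0 0; 0 -0.031 0.026 -0.139 0 0 0; 0 -0.031 0.026 -0.139 0 0 0; 0 -0.031 0.026 -0.139 0 0 0; 0 -0.031 0.026 -0.139 0 0 0; 0 -0.031 0.026 -0.139 0 0 0; 0 -0.031 0.026 -0.139 0 0 0; 0 -0.031 0.026 -0.139 0 0 0; 0 -0.031 0.026 -0.139 0 0 0; 0 -0.031 0.026 -0.139 0 0 0; 0 -0.031 0.026 -0.139 0 0 0; 0 -0.031 0.026 -0.139 0 0 0; 0 -0.031 0.026 -0.139 0 0 0; 0 -0.031 0.026 -0.139 0 0 0; 0 -0.031 0.026 -0.139 0 0 0; 0 -0.031 0.026 -0.139 0 0 0; 0 0 0 0 0 0 0'
python3 - <<'E'
from pose import *
lip=np.array([.53,.2025])+.065*np.array([np.cos(-.017),np.sin(-.017)])
c=tool([*lip,.185],np.degrees(-.017),0); print(c[0]); rows(*cur(),*c,20)
E
```

```text
time: 18.98
position: [0.6175, -0.0111, 0.2435]
eef_rot: [2.617, 0.006, -0.077]
wrist_force: [0.1, 0.2, -3.0]
grip_width: 0.131
grasp_force: 59.1
18.98 [ 0.144  0.396  1.054 -0.523  1.79   1.7  ] [ 0.6175 -0.0111  0.2435] [ 2.617  0.006 -0.077] F [ 0.1  0.2 -3. ] g 0.131 59.1
[0.45536079 0.20376899 0.22980532]
20 x 0.003 -0.054 -0.028 -0.0 0.078 -0.135 | mm/row 15.1 deg/row 4.7
```

```bash
python3 -m handwheel '0.003 -0.054 -0.028 0 0.078 -0.135 0; 0.003 -0.054 -0.028 0 0.078 -0.135 0; 0.003 -0.054 -0.028 0 0.078 -0.135 0; 0.003 -0.054 -0.028 0 0.078 -0.135 0; 0.003 -0.054 -0.028 0 0.078 -0.135 0; 0.003 -0.054 -0.028 0 0.078 -0.135 0; 0.003 -0.054 -0.028 0 0.078 -0.135 0; 0.003 -0.054 -0.028 0 0.078 -0.135 0; 0.003 -0.054 -0.028 0 0.078 -0.135 0; 0.003 -0.054 -0.028 0 0.078 -0.135 0; 0.003 -0.054 -0.028 0 0.078 -0.135 0; 0.003 -0.054 -0.028 0 0.078 -0.135 0; 0.003 -0.054 -0.028 0 0.078 -0.135 0; 0.003 -0.054 -0.028 0 0.078 -0.135 0; 0.003 -0.054 -0.028 0 0.078 -0.135 0; 0.003 -0.054 -0.028 0 0.078 -0.135 0; 0.003 -0.054 -0.028 0 0.078 -0.135 0; 0.003 -0.054 -0.028 0 0.078 -0.135 0; 0.003 -0.054 -0.028 0 0.078 -0.135 0; 0.003 -0.054 -0.028 0 0.078 -0.135 0'
python3 -m handwheel '0 0 0 0 0 0 0; 0 0 0 0 0 0 0'
python3 - <<'E'
from pose import *
from trayfit import *
lip=np.array([.53,.2025])+.065*np.array([np.cos(-.017),np.sin(-.017)])
c=tool([*lip,.0685],np.degrees(-.017),0); print(c[0]); rows(*cur(),*c,10)
for p in tray():
    r=p[(p[:,2]>.20)&(p[:,0]>.5)&(p[:,2]<.225)&(p[:,0]<.62)]; print(r.min(0),r.max(0))
    # rim slope
    A=np.c_[r[:,:2],np.ones(len(r))]; m=r[:,2]>.208; print(len(r),m.sum(),np.linalg.lstsq(A[m],r[m,2],rcond=None)[0].round(3), np.percentile(r[:,2],[50,95]).round(4))
E
```

```text
time: 21.48
position: [0.4536, 0.2037, 0.2326]
eef_rot: [2.619, 0.0, 1.556]
wrist_force: [0.5, 0.6, -3.0]
grip_width: 0.129
grasp_force: 59.1
time: 21.72
position: [0.4546, 0.2037, 0.2325]
eef_rot: [2.619, 0.001, 1.552]
wrist_force: [0.3, 0.4, -2.9]
grip_width: 0.133
grasp_force: 59.0
21.73 [ 0.483 -0.375  1.853 -0.261  1.208  0.538] [0.4546 0.2037 0.2325] [2.619e+00 1.000e-03 1.552e+00] F [ 0.3  0.4 -2.9] g 0.133 59.0
[0.45536079 0.20376899 0.11330532]
10 x 0.0 -0.024 0.041 -0.0 0.0 -0.0 | mm/row 11.9 deg/row 0.0
[0.50003559 0.1286607  0.20000324] [0.59641556 0.27166512 0.21750345]
540 380 [ 0.    -0.008  0.214] [0.212  0.2156]
[0.500111   0.1269072  0.20006481] [0.59755538 0.27291805 0.21767283]
463 257 [ 0.001 -0.005  0.212] [0.2089 0.2147]
```

The tray is level, at about 0.188. Descend, slow at the end.

```bash
python3 -m handwheel '0 -0.024 0.041 0 0 0 0; 0 -0.024 0.041 0 0 0 0; 0 -0.024 0.041 0 0 0 0; 0 -0.024 0.041 0 0 0 0; 0 -0.024 0.041 0 0 0 0; 0 -0.024 0.041 0 0 0 0; 0 -0.024 0.041 0 0 0 0; 0 -0.024 0.041 0 0 0 0; 0 -0.024 0.041 0 0 0 0; 0 -0.012 0.021 0 0 0 0; 0 -0.004 0.007 0 0 0 0; 0 -0.004 0.007 0 0 0 0; 0 -0.004 0.007 0 0 0 0; 0 0 0 0 0 0 0'
python3 -m handwheel '0 -0.002 0.0035 0 0 0 0; 0 -0.002 0.0035 0 0 0 0; 0 -0.002 0.0035 0 0 0 0; 0 0 0 0 0 0 0'
```

```text
time: 23.68
position: [0.4534, 0.2037, 0.1128]
eef_rot: [2.619, 0.002, 1.554]
wrist_force: [0.0, -0.7, -2.4]
grip_width: 0.132
grasp_force: 59.0
time: 24.18
position: [0.4534, 0.2037, 0.1096]
eef_rot: [2.619, 0.002, 1.554]
wrist_force: [-0.1, -1.0, -3.2]
grip_width: 0.132
grasp_force: 59.0
```

```bash
python3 -m handwheel '0 -0.002 0.0035 0 0 0 0; 0 -0.002 0.0035 0 0 0 0; 0 0 0 0 0 0 0'
python3 -m handwheel '0 -0.001 0.0017 0 0 0 0; 0 -0.001 0.0017 0 0 0 0; 0 0 0 0 0 0 0'
```

```text
time: 24.55
position: [0.4534, 0.2037, 0.1076]
eef_rot: [2.619, 0.002, 1.554]
wrist_force: [-0.6, 1.1, -2.5]
grip_width: 0.133
grasp_force: 59.0
time: 24.92
position: [0.4534, 0.2037, 0.1067]
eef_rot: [2.619, 0.002, 1.554]
wrist_force: [-0.4, -0.2, -1.8]
grip_width: 0.131
grasp_force: 59.0
```

```bash
python3 -m handwheel '0 -0.001 0.0017 0 0 0 0; 0 -0.001 0.0017 0 0 0 0; 0 0 0 0 0 0 0'
```

```text
time: 25.3
position: [0.4536, 0.2038, 0.1061]
eef_rot: [2.619, 0.002, 1.554]
wrist_force: [0.5, 0.2, -1.6]
grip_width: 0.13
grasp_force: 59.3
```

```bash
python3 -m handwheel '0 -0.001 0.0017 0 0 0 0; 0 -0.001 0.0017 0 0 0 0; 0 0 0 0 0 0 0; 0 0 0 0 0 0 0'
```

```text
time: 25.8
position: [0.454, 0.2039, 0.1058]
eef_rot: [2.617, 0.002, 1.554]
wrist_force: [-3.1, -2.5, 6.1]
grip_width: 0.134
grasp_force: 60.3
```

Firm contact (~9 N of support). I open gradually, then withdraw along the tool axis.

```bash
python3 -m handwheel '0 0 0 0 0 0 14; 0 0 0 0 0 0 18; 0 0 0 0 0 0 24; 0 0 0 0 0 0 32; 0 0 0 0 0 0 42; 0 0 0 0 0 0 52; 0 0 0 0 0 0 60; 0 0 0 0 0 0 60; 0 0 0 0 0 0 60'
python3 -m handwheel '0 0 -0.02 0 0 0 60; 0 0 -0.05 0 0 0 60; 0 0 -0.06 0 0 0 60; 0 0 -0.06 0 0 0 60; 0 0 -0.06 0 0 0 60; 0 0 -0.06 0 0 0 60; 0 0 -0.06 0 0 0 60; 0 0 -0.06 0 0 0 60; 0 0 -0.06 0 0 0 60; 0 0 -0.06 0 0 0 60; 0 0 0 0 0 0 60; 0 0 0 0 0 0 60; 0 0 0 0 0 0 60; 0 0 0 0 0 0 60'
python3 - <<'E'
from trayfit import *
P=tray()
for p in P:
    r=p[(p[:,2]>.085)&(p[:,2]<.094)&(p[:,0]>.48)]
    print('rim',cv2.minAreaRect(r[:,:2].astype(np.float32)),np.percentile(r[:,2],[10,50,90]).round(4),p.min(0).round(3),p.max(0).round(3))
for c in ("top","scene"):
    im=vision.get_image(c); cv2.imwrite(f"pics/{c}5.png",im["frame"])
    for n in ("peg0","tin","jar","nail_brush","squeeze_bottle"):
        for d in cut_out(c,n)[:5]: p=pts(im,d["pixels"]); print(c,n,round(d["confidence"],2),np.round(d["xy"]),np.percentile(p,[2,50,98],axis=0).round(3).tolist())
E
```

```text
time: 26.92
position: [0.4535, 0.2037, 0.1048]
eef_rot: [2.619, 0.002, 1.554]
wrist_force: [0.5, -0.1, 0.3]
grip_width: 0.704
grasp_force: 0.0
time: 28.68
position: [0.3848, 0.205, 0.2234]
eef_rot: [2.62, 0.003, 1.554]
wrist_force: [0.3, 0.5, -0.0]
grip_width: 0.703
grasp_force: 0.0
rim ((0.536616861820221, 0.20078574120998383), (0.1412390023469925, 0.11322446167469025), 89.1178207397461) [0.0855 0.0873 0.0895] [0.427 0.129 0.056] [0.598 0.273 0.149]
rim ((0.5380373001098633, 0.19982203841209412), (0.14254741370677948, 0.11406424641609192), 89.23721313476562) [0.0856 0.087  0.0889] [ 0.328  0.127 -0.005] [0.597 0.37  0.149]
top peg0 0.8 [383. 218.] [[0.548, -0.207, 0.007], [0.556, -0.168, 0.018], [0.566, -0.132, 0.022]]
top peg0 0.79 [186. 334.] [[0.304, 0.205, 0.0], [0.338, 0.225, 0.013], [0.372, 0.246, 0.018]]
top peg0 0.68 [406. 164.] [[0.642, -0.227, 0.006], [0.665, -0.22, 0.047], [0.691, -0.208, 0.079]]
top peg0 0.53 [385. 205.] [[0.573, -0.208, 0.007], [0.582, -0.173, 0.018], [0.592, -0.135, 0.023]]
top peg0 0.53 [383. 190.] [[0.61, -0.21, 0.006], [0.616, -0.171, 0.018], [0.625
[... 717 characters left out ...]
peg0 0.59 [277. 327.] [[0.569, -0.212, 0.001], [0.586, -0.176, 0.017], [0.595, -0.135, 0.022]]
scene peg0 0.57 [283. 362.] [[0.646, -0.229, 0.015], [0.668, -0.224, 0.052], [0.685, -0.209, 0.079]]
scene peg0 0.56 [268. 319.] [[0.55, -0.208, 0.004], [0.561, -0.17, 0.017], [0.568, -0.134, 0.022]]
scene tin 0.88 [270. 335.] [[0.507, -0.299, -0.0], [0.595, -0.196, 0.019], [0.704, -0.094, 0.095]]
scene jar 0.78 [414. 252.] [[0.677, 0.088, 0.06], [0.709, 0.103, 0.121], [0.731, 0.157, 0.147]]
scene nail_brush 0.85 [442. 233.] [[0.669, 0.161, 0.058], [0.709, 0.203, 0.096], [0.722, 0.255, 0.103]]
scene squeeze_bottle 0.98 [473. 194.] [[0.683, 0.265, 0.067], [0.712, 0.277, 0.148], [0.732, 0.304, 0.22]]
```

View pics/scene5.png

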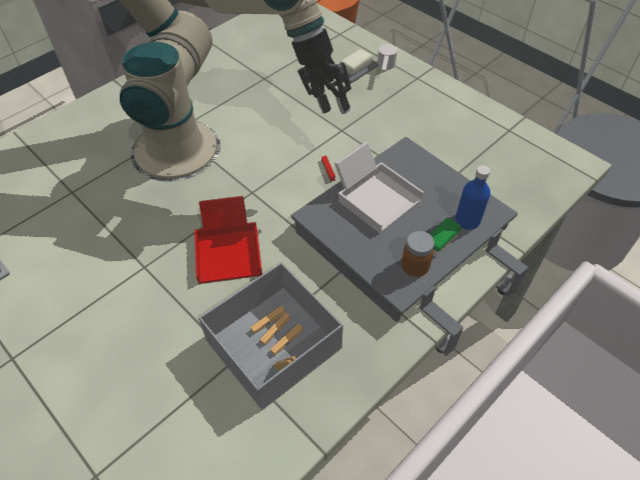

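View pics/top5.png

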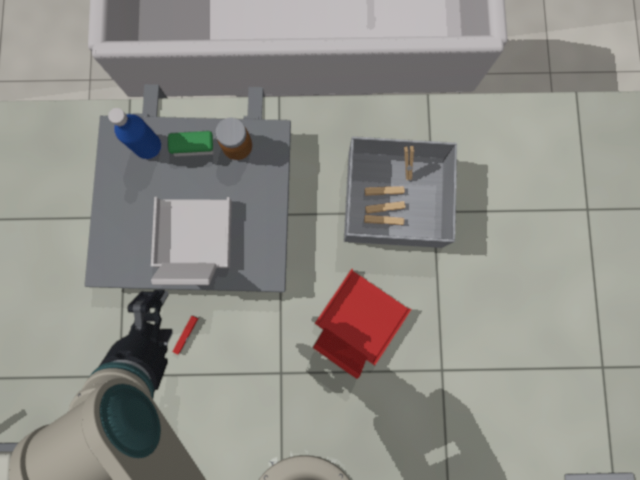

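The empty tray is flat on the shelf at (190,235) with its rim at 0.087. All four pegs are in the tin around (395,195), the tin and small things haven't moved, and the arm is clear of everything.

```bash
python3 -c "
from workcell import manip; print(manip.job_done())"
```

```text
the job is handed in; nothing more can be done
None
```

All four pegs were tipped into the tin (one leans against its wall, fully inside), the empty tray is back upright on the shelf and released, nothing else was moved, and the job was handed in at about 29 s.

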